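# Load a pipe section into the ageing pressure cell and screw its captive cap down

### The arm

A 6-joint arm with a two-finger parallel gripper is mounted at the origin on the work surface. World frame = base frame: x ahead of the robot, y to its left, z up, the work surface at z = 0. Lengths are in m, angles in rad, forces in N, time in s.
With the tool pointing down it reaches from about 0.3 to 0.875 m from the base axis. Payload 4.2 kg.
Tool frame: the origin (TCP) lies midway between the tips of the shut fingers; the grasp point (between the pads) lies 19 mm behind it; z points along the fingers, y is the line along which they close (so a half turn about z gives the same grasp; the last joint's range is limited). The gripper opens to 85 mm and grips with 20 to 120 N. Pads are 22 mm wide; open, the fingers measure 114 mm over their backs; the gripper's body (76 mm by 85 mm) begins 54 mm behind the grasp point. The pads swing forward as they close: fully open they stand 13 mm farther back than shut.
Start: joints at [1.116, 0.32, 1.565, -0, 1.257, -0.02], TCP at [0.242, 0.522, 0.231] pointing down, gripper open.
Joint ranges: [-3.11, 3.11], [-0.84, 2.01], [0.21, 2.61], [-1.34, 4.49], [0.05, 2.63], [-2.56, 2.56]. Speed limits (rad/s): [2.57, 2.57, 3.14, 3.14, 3.14, 3.14].

### API

Orientations are given as [roll, pitch, yaw] about the fixed x, y, z axes, in that order (R = Rz(yaw) Ry(pitch) Rx(roll)).
In Python, from cell import r gives the robot as it stands. The module is installed in compiled form; this text tells all that it offers. Calls block until the motion is done:
- r.move_pose(position, orientation): joint-space move of the TCP to a pose.
- r.move_straight(position, rot=None, v=0.15, guard=None): straight line of the TCP; rot=None keeps the orientation; v is the mean speed in m/s. With guard (N) it stops when the force on the tool has changed by that much, and returns True; else False.
- r.movej(angles): joint-space move.
- r.move_gripper(opening): opening from 0.0 (shut) to 1.0 (fully open); the grip force is fixed at half the most; returns when the fingers have stopped.
- r.sleep(seconds).
- r.inverse_kinematics(position, orientation): joint angles nearest the present ones, or None.
- r.grab_frame(name): name is "side" or "top"; returns a dict with "image" (384x512x3 uint8, red, green, blue), "fx", "fy", "cx", "cy" (pixels), "extrinsics" (4x4, takes a point from camera to world coordinates). Camera axes: x right, y down, z forward; pixel columns grow to the right and rows downward; lengths in m; the calibration is good to about 2 mm. A picture is of the moment at which its call begins. There is no depth.
A pose or a line that the arm cannot do raises r.MotionError and nothing moves.
- r.close_job(): hands the job in; it is judged then, once.
Readings, each from a call of its own:
- r.read_clock(): time.
- r.read_joint_positions(): joint angles.
- r.read_qvel(): joint speeds.
- r.read_joint_efforts(): joint torques, N m.
- r.read_tool_pos(): TCP position.
- r.read_eef_rot(): TCP orientation.
- r.read_force(): force on the tool from outside, world axes, zero at the start.
- r.read_ft_torque(): the same for the moment, N m.
- r.read_gripper_width(): opening from 0.0 (shut) to 1.0 (fully open).
- r.read_gripper_force(): force on a finger pad.
Only numpy, scipy, OpenCV 4.12 (cv2) and the standard library are available. Lean on these libraries where they do the work, as an engineer would, in place of code of your own. Each camera call takes 0.05 s, during which the arm holds its last target. There are 200 camera calls.

### The job

Slide the blue pipe section over the brass post inside the pressure cell until it stands on the cell floor. Then push the blue swing arm across until it stops in its catch, so that the captive cap is over the mouth, and screw the cap down fully home by turning its bar clockwise. Leave the other pipe sections and the things on the bench where they are.

Things in the scene. Friction and masses are not known exactly. Their poses are not given: they have to be found in the camera images.
- blue_pipe: loose blue plastic pipe section standing upright in the tray: outside diameter 28 mm, bore 22 mm, length 50 mm, about 30 g; origin at the centre of its lower end, z along its axis. Which of the tray's three places (80 mm apart) it has varies.
- grey_pipe: grey pipe section of the same size, origin alike, also standing in the tray; to be left alone
- orange_pipe: orange pipe section of the same size, origin alike, also standing in the tray; to be left alone
- tray: fixed shallow steel tray 115 x 255 mm with a rim 12 mm high and a floor 3 mm thick; origin under its centre, its long side along its own y
- cell: fixed steel pressure cell: base plate 225 x 124 x 12 mm (long side along the cell's own x) carrying a round vessel of outside diameter 104 mm (112 over the flange), bore 88 mm. Origin on the vessel's axis at the underside of the base plate. Above the origin: inner floor 24 mm, rim 80 mm. A small pressure gauge, top about 95 mm high, stands 74 mm from the axis along +y.
- post_top (a point): top of the brass post on the vessel's axis, 73 mm above the cell's origin (7 mm below the rim): 19 mm in diameter, the upper 7 mm tapering to 9 mm, so the pipe section has 1.5 mm of play all round. Between a seated pipe section and the vessel wall a ring 30 mm wide is free.
- post_foot (a point): centre of the vessel's inner floor, at the foot of the post, 24 mm above the cell's origin; the pipe section's origin belongs here, its top then 6 mm below the rim
- swing (a joint): angle in rad of the blue swing arm about its vertical pivot: 0 = home, over the vessel, against its stop in the catch (from the pivot along the cell's -x); grows counter-clockwise seen from above as it opens to the cell's -y side, up to 2.0. Starts at 1.5 to 1.8 and stays where it is left: 0.7 N m of friction, about 4.7 N at its tip.
- swing_pivot (a point): point on the arm's pivot axis at half the arm's height, 109 mm above the cell's origin and 85 mm from the vessel's axis along the cell's +x; the pivot column under it is 28 mm in diameter, its pin ends 11 mm above this point
- swing_tip (a point): point on the arm's centre line at half its height, 150 mm from the pivot axis, where it can be pushed; the arm is a bar 18 mm wide and 14 mm high (102 to 116 mm above the cell's origin) and ends 17 mm beyond this point. The cap hangs 85 mm from the pivot axis, 54 mm in radius.
- cap (a joint): turn of the captive cap in rad: grows clockwise seen from above (tightening); 0 = fully raised, 4.71 = at its stop, home on the rim. Starts at 0 to 0.8. Its threaded stem runs in the arm's eye, sinks 1.27 mm per rad (6 mm in all), turns with 0.1 N m (3 N at the bar's end) and stays where left. From about 1.6 rad its 83 mm plug enters the mouth (2.5 mm of play) and the arm is locked.
- cap_center (a point): point on the cap's axis at the middle of the turning bar: 138 mm above the cell's origin when raised, 132 mm when home. The cap is an aluminium disc 108 mm wide and 12 mm thick under the arm (top 98 mm above the origin when raised); its stem, 18 mm in diameter, rises through the arm to the bar's hub, 26 mm in diameter, its top 8 mm above this point.
- bar_end (a point): point on the turning bar 36 mm from the cap's axis, towards one end (with the cap at 0 the bar lies square across the arm, and with the arm home this end is on the cell's -y side). The bar is a level steel rod 12 mm in diameter and 84 mm long across the stem, with a red ball of 19 mm at each end; its underside is 16 mm above the arm's top when raised, 10 mm when home. Both ends serve equally.
- caliper: digital caliper lying on the bench, 200 mm long; leave alone
- wrench: wrench lying on the bench; leave alone
- beaker: glass beaker, 66 mm wide and 85 mm high; leave alone
- wash_bottle: white bottle, 64 mm wide and 160 mm high; leave alone
- logger: white data-logger box 70 x 125 x 26 mm; leave alone
- spare_seal: brick-red spare seal ring, 99 mm wide, 5 mm thick, on the bench; leave alone
- mass_ring: brass ring weight, 48 mm wide and 20 mm high; leave alone
- catch (a point): top of the catch, 122 mm above the cell's origin and 77 mm from the vessel's axis along the cell's -x: a dark steel pillar 20 x 14 mm with a lip, open to the cell's -y, into which the arm's end swings
Things that resemble listed ones, but are neither listed nor needed, are in the scene too. Several things have the shape of the blue_pipe; the one meant has the colours described above.

How it is judged:
On the way, in this order (a step that is already met when the one before it is completed fails the run):
1. the blue pipe section stands on the cell floor, over the post, and is let go while the arm is still open (horizontal distance between blue_pipe and post_foot below 0.004 m and z of blue_pipe in the frame of cell below 0.028 m and angle between blue_pipe's own z axis and vertical below 0.1 rad and contact force between the fingers and blue_pipe below 0.1 N and value of joint swing above 1 rad), for 0.2 s.
2. the swing arm is home in its catch, the cap over the mouth (value of joint swing below 0.03 rad), for 0.2 s.
At the end, for the whole second after the job is handed in: The blue pipe section stands on the cell floor over the post (within 4 mm, upright within 0.1 rad), the arm is home (within 0.04 rad) and the cap is screwed down to within 0.2 rad of its stop; nothing touched any more (value of joint cap above 4.5 rad and value of joint swing below 0.04 rad and horizontal distance between blue_pipe and post_foot below 0.004 m and z of blue_pipe in the frame of cell below 0.028 m and angle between blue_pipe's own z axis and vertical below 0.1 rad and linear speed of blue_pipe below 0.02 m/s).
It fails at once if another pipe section is moved by more than 15 mm (distance of any of grey_pipe, orange_pipe from where it was at the start of the episode above 0.015 m).
It fails at once if a thing on the bench is moved by more than 20 mm (distance of any of caliper, wrench, beaker, wash_bottle, logger, spare_seal, mass_ring from where it was at the start of the episode above 0.02 m).
It also fails if it takes over 70 s, if anything falls off the work surface, if the arm or the gripper's body presses on something with over 40 N, if the wrist force passes 120 N, or if a joint passes its speed limit or range.

## Working session

There is one attempt and no reset: what is moved stays moved. The work goes in short steps, each a Python script; the robot and the scene stay as the last script left them, time stands still between calls to the robot, and variables do not carry over. Pictures are saved under pics/ and viewed, at most 10 in all, crops included, and the job is handed in when it is done.

```bash
mkdir -p pics
cat > h.py <<'E'
import numpy as np, cv2
from cell import r
def grab(n):
    f=r.grab_frame(n); return f
def save(f,name): cv2.imwrite('pics/'+name,cv2.cvtColor(f["image"],cv2.COLOR_RGB2BGR))
def ray(f,u,v):
    E=np.array(f["extrinsics"]); d=E[:3,:3]@np.array([(u-f["cx"])/f["fx"],(v-f["cy"])/f["fy"],1.]); return E[:3,3],d
def onz(f,u,v,z):
    o,d=ray(f,u,v); return o+d*(z-o[2])/d[2]
def proj(f,p):
    E=np.array(f["extrinsics"]); q=E[:3,:3].T@(np.array(p)-E[:3,3]); return np.array([f["cx"]+f["fx"]*q[0]/q[2],f["cy"]+f["fy"]*q[1]/q[2]])
E
python3 - <<'E'
from h import *
for n in("top","side"):
    f=grab(n); save(f,n+"0.png"); print(n,f["fx"],f["cx"],f["cy"],np.round(f["extrinsics"],3).tolist())
    np.savez(n+"0.npz",**{k:np.array(v) for k,v in f.items()})
E
```

```text
top 356.5102286161697 254.8813947236562 190.92787997335986 [[-0.024, -0.994, 0.105, 0.487], [-1.0, 0.025, 0.002, 0.005], [-0.005, -0.105, -0.994, 1.12], [0.0, 0.0, 0.0, 1.0]]
side 388.7636226931196 251.98193327766054 188.5606341315276 [[-0.971, -0.123, 0.206, 0.354], [-0.24, 0.479, -0.844, 0.969], [0.005, -0.869, -0.494, 0.669], [0.0, 0.0, 0.0, 1.0]]
```

View pics/top0.png

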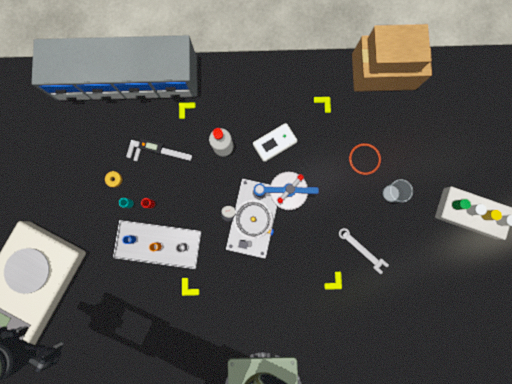

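View pics/side0.png

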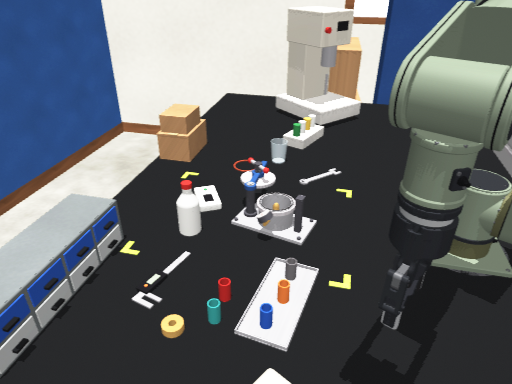

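The top view shows the cell vessel at about (254,219), the pivot at (259,190) and the arm running to (317,190). The cap is at (290,190). The tray holds pipes at (129,239) blue, (155,246) orange and (182,247) grey.
Candidates for blue_pipe: the blue one in the tray at (129,239), the teal tube at (125,203) and the red tube at (147,203), both outside the tray. The blue one in the tray fits. I'll confirm it in a crop.

Run:
```python
from h import *
im=cv2.imread('pics/top0.png')
a=cv2.resize(im[190:275,105:210],None,fx=4,fy=4,interpolation=cv2.INTER_CUBIC)
b=cv2.resize(im[170:265,215:325],None,fx=3.4,fy=3.4,interpolation=cv2.INTER_CUBIC)
H=max(a.shape[0],b.shape[0]); c=np.zeros((H,a.shape[1]+b.shape[1],3),np.uint8); c[:a.shape[0],:a.shape[1]]=a; c[:b.shape[0],a.shape[1]:]=b
cv2.imwrite('pics/crop1.png',c); print(c.shape)
f=dict(np.load('top0.npz')); hsv=cv2.cvtColor(f["image"],cv2.COLOR_RGB2HSV)
m=cv2.inRange(hsv,(95,120,60),(130,255,255))
n,l,s,ct=cv2.connectedComponentsWithStats(m)
for i in range(1,n):
    if s[i,4]>15: print(s[i],ct[i].round(1), hsv[l==i].mean(0).round())
m=cv2.inRange(hsv,(0,150,80),(6,255,255))|cv2.inRange(hsv,(174,150,80),(180,255,255))
n,l,s,ct=cv2.connectedComponentsWithStats(m)
for i in range(1,n):
    if s[i,4]>5: print('red',s[i],ct[i].round(1))
m=cv2.inRange(hsv,(15,100,80),(32,255,255))
n,l,s,ct=cv2.connectedComponentsWithStats(m)
for i in range(1,n):
    if s[i,4]>5 and s[i,4]<200: print('yel',s[i],ct[i].round(1))
```

```text
(340, 794, 3)
[114  83  38   8 227] [132.4  86. ] [108. 211. 124.]
[151  82  37   8 226] [169.3  85. ] [108. 209. 123.]
[ 39  85  41   8 226] [58.8 87.9] [108. 211. 125.]
[ 76  84  40   8 225] [95.7 86.9] [108. 210. 124.]
[254 183  35  13 155] [270.2 189.5] [106. 171. 185.]
[288 187  31   9 158] [305.6 190.3] [107. 169. 179.]
[271 229   3   7  16] [272.1 232.1] [110. 181. 159.]
[123 236  13   8  80] [128.8 239.3] [108. 205. 132.]
red [213 128  10  11  91] [217.5 133. ]
red [298 174   6   6  26] [300.3 176.5]
red [141 198  14  10 115] [147.1 202.8]
red [278 198   5   5  20] [280.  200.1]
yel [314  96  17  16 138] [323.9 101.9]
yel [179 102  17  17 140] [184.4 108.1]
yel [142 143   3   3   7] [143.  143.7]
yel [482 210  20  11 162] [492.4 215.1]
yel [251 217   5   5  22] [252.9 218.9]
yel [268 230   3   3   7] [269. 231.]
yel [149 243  11   8  39] [153.7 246.7]
yel [324 271  18  19 194] [334.6 282.3]
yel [181 277  19  19 187] [187.8 288.4]
```

View pics/crop1.png

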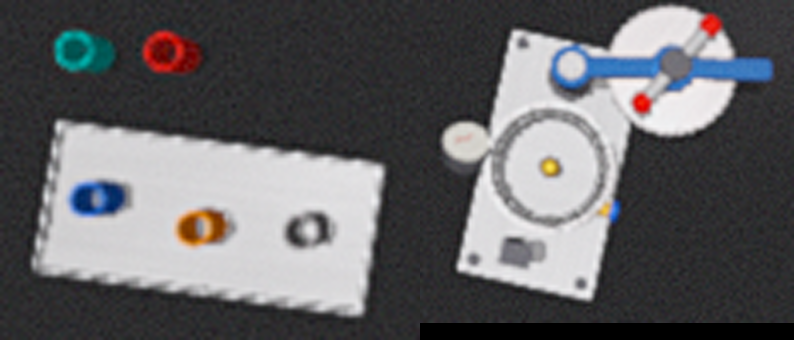

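The crop confirms it: the blue section stands in the tray at full-image (129,239). The teal and red tubes stand outside the tray. The bar's red balls are at (300.3,176.5) and (280,200.1).

```bash
cat >> h.py <<'E'
def tri(f1,p1,f2,p2):
    o1,d1=ray(f1,*p1);o2,d2=ray(f2,*p2);d1/=np.linalg.norm(d1);d2/=np.linalg.norm(d2)
    a=np.linalg.lstsq(np.c_[d1,-d2],o2-o1,rcond=None)[0]; A,B=o1+d1*a[0],o2+d2*a[1]; return (A+B)/2,np.linalg.norm(A-B)
def comps(f,ranges,box,amin=5):
    hsv=cv2.cvtColor(f["image"],cv2.COLOR_RGB2HSV); m=sum(cv2.inRange(hsv,a,b) for a,b in ranges).astype(np.uint8)
    k=np.zeros_like(m);x0,y0,x1,y1=box;k[y0:y1,x0:x1]=m[y0:y1,x0:x1]
    out=[]
    for c in cv2.findContours(k,cv2.RETR_EXTERNAL,cv2.CHAIN_APPROX_NONE)[0]:
        if len(c)>=amin:
            h=cv2.convexHull(c);M=cv2.moments(h);
            if M['m00']>0: out.append((M['m10']/M['m00'],M['m01']/M['m00'],cv2.boundingRect(c)))
    return out
BLUE=[((95,120,40),(130,255,255))]; RED=[((0,150,80),(6,255,255)),((174,150,80),(180,255,255))]; YEL=[((12,100,60),(32,255,255))]
E
python3 - <<'E'
from h import *
T=dict(np.load('top0.npz'));S=dict(np.load('side0.npz'))
bp=comps(T,BLUE,(110,225,140,255)); bs=comps(S,BLUE,(250,295,285,335)); print(bp,bs)
print('pipe mid onz',onz(T,*bp[0][:2],.028),onz(S,*bs[0][:2],.028),tri(T,bp[0][:2],S,bs[0][:2]))
yp=comps(T,YEL,(245,212,262,226),3); ys=comps(S,YEL,(265,195,290,215),3); print(yp,ys)
print('post',onz(T,*yp[0][:2],.073),[onz(S,*q[:2],.071) for q in ys])
rb=comps(T,RED,(270,165,310,210)); rs=comps(S,RED,(240,150,280,180)); print('red',rb,rs)
B=[onz(T,*q[:2],.137) for q in rb]; print(B,np.linalg.norm(B[0]-B[1]),(B[0]+B[1])/2); print([onz(S,*q[:2],.137) for q in rs])
print('plate',[onz(T,*p,.012) for p in [(242.9,178.8),(226.2,249.4),(265.6,258.2)]])
print('pivot',onz(T,259.4,189.7,.120),'tip',onz(T,318.5,190.5,.116),'gauge',onz(T,215+45/3.4,170+142/3.4,.095),'tray',[onz(T,105+a/4,190+b/4,.012) for a,b in[(57,122),(385,163),(362,315),(33,270)]])
# vessel rim: bright pixels near vessel
g=cv2.cvtColor(T["image"],cv2.COLOR_RGB2GRAY)
c=cv2.HoughCircles(cv2.resize(g[190:250,225:285],None,fx=4,fy=4,interpolation=cv2.INTER_CUBIC),cv2.HOUGH_GRADIENT,1,200,param1=100,param2=20,minRadius=50,maxRadius=90)
print('hough',c); u,v=225+c[0,0,0]/4,190+c[0,0,1]/4; print(onz(T,u,v,.08), c[0,0,2]/4/356.5*1.04)
E
```

```text
[(128.7927927927928, 239.36036036036032, (123, 236, 13, 8))] [(265.74450721908346, 315.443816698054, (260, 303, 13, 26))]
pipe mid onz [0.46407108 0.39489511 0.028     ] [0.46301254 0.39540712 0.028     ] (array([0.46358184, 0.39500152, 0.02748159]), np.float64(0.0009688445035396191))
[(252.94252873563218, 218.94252873563218, (251, 217, 5, 5))] [(275.59393939393937, 206.21818181818182, (273, 203, 6, 7))]
post [0.515546   0.01531431 0.073     ] [array([0.51329595, 0.03124523, 0.071     ])]
red [(279.962962962963, 200.0617283950617, (278, 198, 5, 5)), (300.32456140350877, 176.48245614035088, (298, 174, 6, 6))] [(243.5, 170.43333333333334, (240, 170, 8, 2)), (265.92857142857144, 169.6904761904762, (263, 167, 7, 6)), (247.28112449799195, 159.64257028112448, (240, 157, 14, 6))]
[array([ 0.56403318, -0.06124547,  0.137     ]), array([ 0.62842833, -0.11998109,  0.137     ])] 0.08715852386581191 [ 0.59623075 -0.09061328  0.137     ]
[array([ 0.62766069, -0.03990767,  0.137     ]), array([ 0.56323433, -0.06163045,  0.137     ]), array([ 0.63557833, -0.11600807,  0.137     ])]
plate [array([0.64356708, 0.04442927, 0.012     ]), array([0.42586179, 0.10031927, 0.012     ]), array([ 0.39630136, -0.02002029,  0.012     ])]
pivot [ 0.5961136 -0.0053217  0.12     ] tip [ 0.59010952 -0.17254228  0.116     ] gauge [0.53726528 0.08563712 0.095     ] tray [array([0.52254018, 0.43102666, 0.012     ]), array([0.48471356, 0.17657103, 0.012     ]), array([0.3696336, 0.1951479, 0.012    ]), array([0.40961949, 0.447706  , 0.012     ])]
hough [[[114.5 117.5  55.2]]]
[0.51405263 0.01329044 0.08      ] 0.040258065
```

```bash
cat >> h.py <<'E'
AX=np.array([.515,.0145]); YAW=-.2505; PIV=AX+.085*np.array([np.cos(YAW),np.sin(YAW)])
PIPE=np.array([.4636,.395])
E
python3 - <<'E'
from h import *
print(r.read_eef_rot(),r.read_clock())
for y in(1.42,-1.72):
    q=r.inverse_kinematics([*PIPE,.15],[np.pi,0,y]); print(y,q)
for y in(1.32,-1.82): print(y,r.inverse_kinematics([*AX,.2],[np.pi,0,y]))
y=1.42 if r.inverse_kinematics([*PIPE,.15],[np.pi,0,1.42]) is not None else -1.72
q=[ (abs(np.array(r.inverse_kinematics([*PIPE,.15],[np.pi,0,k]))[5]),k) for k in(1.42,-1.72) if r.inverse_kinematics([*PIPE,.15],[np.pi,0,k]) is not None]
y=min(q)[1]; print('yaw',y)
r.move_pose([*PIPE,.15],[np.pi,0,y])
print('g',r.move_straight([*PIPE,.020],v=.1,guard=8),r.read_tool_pos())
r.move_gripper(0); print(r.read_gripper_width(),r.read_gripper_force())
r.move_straight([*PIPE,.20],v=.15)
r.move_pose([*AX,.20],[np.pi,0,y-.1]); print(r.read_tool_pos(),r.read_clock(),r.read_gripper_width())
for n in("top","side"):
    f=grab(n); save(f,n+"1.png"); np.savez(n+"1.npz",**{k:np.array(v) for k,v in f.items()})
    b=comps(f,BLUE,(200,100,330,260)); print(n,b,proj(f,[*AX,.2-.017+.025]),proj(f,[*AX,.2-.017]))
E
```

```text
[-3.14002102e+00 -3.88840965e-05  2.70679634e+00] 0.1
1.42 [ 6.86787237e-01  4.31553384e-01  1.60431334e+00 -4.44089210e-16
  1.10572593e+00  8.37583564e-01]
-1.72 [ 0.68678724  0.43155338  1.60431334  0.          1.10572593 -2.30560174]
1.32 [ 5.82479803e-03  2.49104161e-01  1.74841782e+00 -4.44089210e-16
  1.14407067e+00  2.56621125e-01]
-1.82 None
yaw 1.42
g False [0.46400209 0.39533028 0.02068462]
0.3022511655086935 59.01101589202881
[0.5152432  0.01529089 0.19999278] 5.95 0.3061645309388005
top [(303.9417122040073, 190.7030965391621, (288, 187, 31, 9)), (285.1904761904762, 186.61904761904762, (284, 184, 4, 6)), (263.2739726027397, 186.46575342465752, (254, 183, 21, 7))] [252.71701345 217.72266248] [252.82205043 218.01222044]
side [(253.24314574314573, 179.98845598845597, (244, 170, 20, 21)), (263.91228070175436, 163.1315789473684, (261, 161, 6, 6)), (277.81666666666666, 161.61296296296297, (273, 152, 11, 20))] [277.88081797 160.71290502] [277.53992034 168.8587011 ]
```

Run:
```python
from h import *
print(r.move_straight([*AX,.10],v=.15,guard=10),r.read_tool_pos(),r.read_force())
g=r.move_straight([*AX,.0405],v=.05,guard=10); print(g,r.read_tool_pos(),r.read_force(),r.read_gripper_width())
f=grab("side");save(f,"side2.png")
```

```text
False [0.51572833 0.01467    0.10063396] [-1.14535593 -0.14231458  0.28405032]
True [0.51629436 0.0151441  0.04135335] [-1.13070816  1.35821943  4.83696978] 0.31074714326133096
```

Run:
```python
from h import *
r.move_gripper(0.45); r.sleep(.3); print(r.read_gripper_force(),r.read_force())
p=r.read_tool_pos(); r.move_straight([p[0],p[1],.20],v=.15)
P2=np.array([.49,.14]); r.move_straight([*P2,.25],v=.25)
for n in("top","side"):
    f=grab(n); save(f,n+"3.png"); np.savez(n+"3.npz",**{k:np.array(v) for k,v in f.items()})
    b=comps(f,BLUE,(200,100,330,260)); print(n,b,proj(f,[*AX,.074]))
a=cv2.imread('pics/top3.png')[170:265,205:325];b=cv2.imread('pics/side3.png')[140:250,220:330]
cv2.imwrite('pics/crop3.png',np.hstack([cv2.resize(a,(400,400),interpolation=2),cv2.resize(b,(400,400),interpolation=2)]))
print(r.read_clock(),r.read_joint_positions())
```

```text
0.0 [-0.321981   -0.11768654  0.0088918 ]
top [(272.0350877192982, 232.07017543859646, (271, 229, 3, 7)), (256.2857142857143, 220.5238095238095, (255, 218, 3, 5)), (254.1111111111111, 215.44444444444443, (252, 215, 5, 2)), (303.9417122040073, 190.7030965391621, (288, 187, 31, 9)), (269.1312, 188.5792, (254, 183, 34, 13))] [253.22152993 219.11347519]
side [(276.0, 205.05820105820104, (272, 201, 9, 9)), (253.19170243204576, 180.0650929899857, (244, 170, 20, 21)), (264.25757575757575, 163.05303030303028, (261, 161, 7, 6))] [276.14048506 202.29840145]
10.6333 [ 2.53475610e-01  2.02681986e-01  1.68191989e+00 -5.78697553e-05
  1.25405242e+00  5.06540234e-01]
```

View pics/crop3.png

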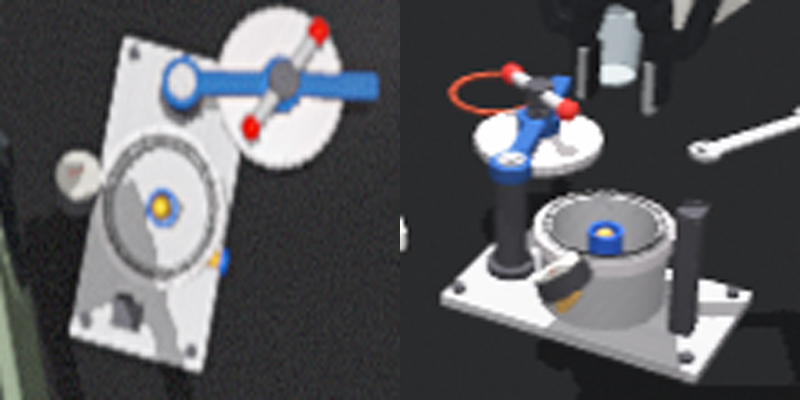

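The pipe sits low around the post in both views (top crop (160,207), side crop (605,238)), centred and upright. Next I push the arm home.

```bash
cat >> h.py <<'E'
def swp(s,rr=.140,d=.0235,z=.106):
    a=YAW+np.pi+s; u=np.array([np.cos(a),np.sin(a)]); n=np.array([-u[1],u[0]])
    yaw=(a-np.pi+np.pi)%(2*np.pi)-np.pi
    return [*(PIV+rr*u+d*n),z],[np.pi,0,yaw]
E
python3 - <<'E'
from h import *
r.move_gripper(0)
p,o=swp(1.785,d=.045,z=.25); print(p,o); r.move_pose(p,o)
print(r.move_straight(swp(1.785,d=.045)[0],v=.15,guard=6))
for s in np.linspace(1.75,.12,10):
    p,o=swp(s); g=r.move_straight(p,o,v=.12,guard=25)
    print(round(s,2),g,r.read_force().round(1))
    if g: break
print(r.read_clock())
f=grab("top");save(f,"top4.png")
E
```

```text
[np.float64(0.6372370220317477), np.float64(-0.1481112792715547), 0.25] [3.141592653589793, 0, 1.5344999999999995]
False
1.75 False [ 0.2 -0.  -0.8]
1.57 False [-0.8  0.4  0.1]
1.39 False [ 0.3 -0.5  0.7]
1.21 False [-0.3 -0.4  0.3]
1.03 False [-0.  -0.3  0.6]
0.84 False [0.3 0.3 0.8]
0.66 False [-0.  -0.5  0.1]
0.48 False [-0.7 -0.2 -0.6]
0.3 False [ 0.4  0.7 -0. ]
0.12 False [-0.9 -1.   0.2]
17.0833
```

View pics/top4.png

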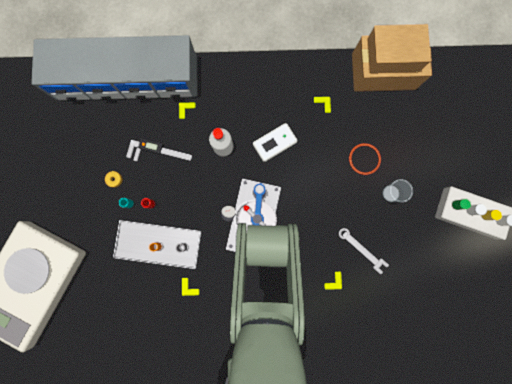

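The swing arm has followed and runs from (260,190) to about (256,220), nearly home. Now the slow finish into the catch.

Run:
```python
from h import *
for s in (.06,.02,-.02,-.05,-.08):
    p,o=swp(s); g=r.move_straight(p,o,v=.04,guard=18)
    print(s,g,r.read_force().round(1),(r.read_tool_pos()-p).round(4))
    if g: break
r.sleep(.3)
# back off sideways, then up
p,o=swp(.25,z=.106); r.move_straight(p,v=.15); r.move_straight([p[0],p[1],.25],v=.2)
r.move_pose([.42,-.17,.30],o)
T=grab("top"); save(T,"top5.png"); S=grab("side"); save(S,"side5.png")
rb=comps(T,RED,(225,165,310,240)); rs=comps(S,RED,(240,150,320,230),3); print(rb,rs)
print(comps(T,BLUE,(225,165,290,260)),r.read_clock())
print([onz(T,*q[:2],.137) for q in rb],[onz(S,*q[:2],.137) for q in rs])
a=T["image"][170:265,205:325];b=S["image"][140:250,220:330]
cv2.imwrite('pics/crop5.png',np.hstack([cv2.resize(a,(400,400),interpolation=2),cv2.resize(b,(400,400),interpolation=2)])[:,:,::-1])
```

```text
0.06 False [ 0.4 -4.2 -1.2] [ 0.     -0.0007 -0.0001]
0.02 False [-0.2 -4.3 -1.4] [-0.0001 -0.0003 -0.0001]
-0.02 False [-0.8 -2.9 -0.2] [-0.0002  0.     -0.0001]
-0.05 False [ -1.9 -11.3   0.3] [-0.0006 -0.002  -0.0001]
-0.08 True [-1.3 -6.2  3.9] [-0.0017 -0.0066 -0.0002]
[(261.9382716049383, 230.1851851851852, (260, 228, 5, 5)), (243.358024691358, 205.66666666666666, (241, 204, 6, 5))] [(262.46938775510205, 186.14285714285714, (260, 183, 6, 7)), (290.463768115942, 180.91304347826087, (288, 178, 6, 7)), (248.47474747474746, 165.36547291092745, (240, 160, 20, 12))]
[(272.0350877192982, 232.07017543859646, (271, 229, 3, 7)), (248.67126436781606, 231.11954022988502, (245, 216, 9, 31)), (257.7250280583614, 199.55443322109988, (252, 183, 13, 38))] 20.9167
[array([ 0.48247518, -0.00923458,  0.137     ]), array([0.55101535, 0.04028741, 0.137     ])] [array([0.55122934, 0.04040516, 0.137     ]), array([ 0.4800965 , -0.00954138,  0.137     ]), array([ 0.62169998, -0.07708327,  0.137     ])]
```

View pics/crop5.png

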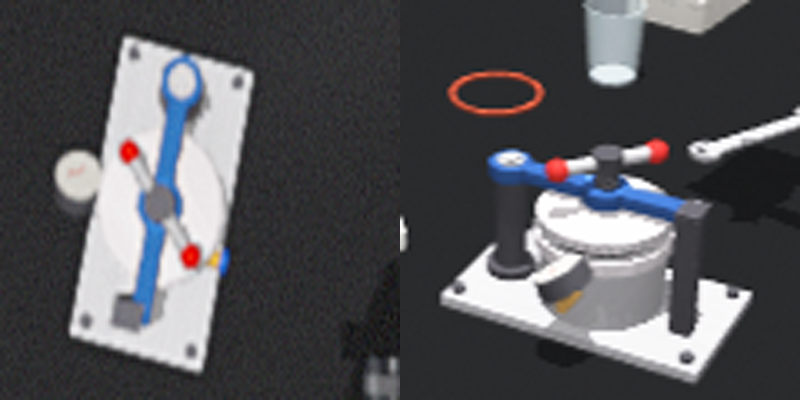

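Both views show the arm lying in the catch with the cap over the mouth. The bar balls are at top-crop (129,152) and (190,257), which puts the bar at −2.52 rad and the cap at 0.70. I'll turn the bar using the half-open fingers as a fork.

```bash
cat >> h.py <<'E'
CAP=np.array([.516,.0152])
def turn(q6,step,tmax=.6):
    q=np.array(r.read_joint_positions())
    while q[5]<q6-1e-6:
        q[5]=min(q[5]+step,q6); r.movej(q); t=r.read_ft_torque(); F=r.read_force()
        print(round(q[5],2),t.round(2)[2],F.round(1),round(r.read_clock(),1))
        if abs(t[2])>tmax: return True
    return False
E
python3 - <<'E'
from h import *
th=-2.524; yaw=th+1.1+np.pi/2
c=[]
for y in(yaw,yaw+np.pi,yaw-np.pi):
    q=r.inverse_kinematics([*CAP,.25],[np.pi,0,y]); 
    if q is not None: c.append((q[5],y))
print(c); y=min(c)[1]
r.move_gripper(.5)
r.move_pose([*CAP,.25],[np.pi,0,y]); print(r.read_joint_positions().round(3), r.read_gripper_width())
g=r.move_straight([*CAP,.121],v=.1,guard=6); print(g,r.read_tool_pos(),r.read_force().round(1),r.read_clock())
if not g: turn(r.read_joint_positions()[5]+1.5,.5)
E
```

```text
[(np.float64(1.431169846915429), 0.14679632679489663), (np.float64(-1.710422806674364), 3.2883889803846897), (np.float64(-1.7104228066743645), -2.9947963267948965)]
[ 0.007  0.215  1.663 -0.     1.263 -1.71 ] 0.5049810662480656
False [0.51644922 0.01520262 0.12159641] [0.8 0.3 0.3] 25.275
-1.21 0.09 [-2.4  2.8  1.3] 25.8
-0.71 0.16 [-2.9  5.  -1.5] 26.4
-0.21 0.12 [ 0.3  3.4 -1.6] 26.9
```

Run:
```python
from h import *
print(turn(2.2,.4))
q=np.array(r.read_joint_positions()); q[5]-=.3; r.movej(q)
p=r.read_tool_pos(); r.move_straight([p[0],p[1],.22],v=.15)
q=np.array(r.read_joint_positions()); q[5]-=np.pi; r.movej(q)
r.move_straight([.45,-.15,.30],v=.3)
T=grab("top"); save(T,"top6.png"); S=grab("side"); save(S,"side6.png")
rb=comps(T,RED,(225,165,310,240)); rs=comps(S,RED,(240,150,320,230),3)
P=[onz(T,*k[:2],.133) for k in rb];Q=[onz(S,*k[:2],.133) for k in rs]; print(P,Q,r.read_clock())
d=P[0]-P[1]; print('bar angle mod pi',np.arctan2(d[1],d[0])%np.pi,'goal',(-6.531)%np.pi)
```

```text
0.19 0.03 [ 0.7  2.9 -1.6] 27.4
0.59 0.01 [ 1.4 -0.2 -0.1] 27.9
0.99 0.06 [-0.3 -1.  -0.4] 28.3
1.39 0.02 [-2.2  0.4 -0.6] 28.8
1.79 0.12 [-3.   1.6 -2.4] 29.3
2.19 0.07 [-2.7  4.  -2.6] 29.7
2.2 0.11 [-3.1  3.5 -2.1] 30.0
False
[array([0.47516457, 0.00742145, 0.133     ]), array([0.55847129, 0.02471827, 0.133     ])] [array([0.47352442, 0.00837713, 0.133     ]), array([0.55851048, 0.02480995, 0.133     ]), array([ 0.62371159, -0.08495437,  0.133     ])] 34.725
bar angle mod pi 0.20471948303848153 goal 2.8937779607693797
```

The bar angle gives a cap turn of about 4.26, so 0.45 rad is left. I regrip half a turn back and finish until the stop torque rises.

Run:
```python
from h import *
o=r.read_eef_rot(); r.move_straight([*CAP,.22],v=.3); print(r.read_joint_positions()[5])
g=r.move_straight([*CAP,.121],v=.1,guard=6); print(g)
if not g:
    turn(-.75,.25); print(turn(-.25,.05,.45))
    q=np.array(r.read_joint_positions()); q[5]-=.35; r.movej(q)
    p=r.read_tool_pos(); r.move_straight([p[0],p[1],.22],v=.15)
    r.move_straight([.45,-.15,.30],v=.3)
    T=grab("top"); save(T,"top7.png"); S=grab("side"); save(S,"side7.png")
    P=[onz(T,*k[:2],.132) for k in comps(T,RED,(225,165,310,240))]
    d=P[0]-P[1]; print('bar angle mod pi',np.arctan2(d[1],d[0])%np.pi,'goal',(-6.531)%np.pi,r.read_clock())
    print(comps(T,BLUE,(225,165,290,260)))
    a=T["image"][170:265,205:325];b=S["image"][140:250,220:330]
    cv2.imwrite('pics/crop7.png',np.hstack([cv2.resize(a,(400,400),interpolation=2),cv2.resize(b,(400,400),interpolation=2)])[:,:,::-1])
```

```text
-1.243004469224689
False
-0.99 0.02 [ 0.2  0.5 -0.4] 37.0
-0.75 0.06 [-0.6  3.4  0.6] 37.4
-0.7 0.12 [-0.7  3.5  0.3] 37.6
-0.65 0.13 [-0.8  3.7 -0.1] 37.9
-0.6 0.12 [-1.3  3.6 -0.4] 38.1
-0.55 0.07 [-1.4  4.4 -1.9] 38.4
-0.5 0.15 [-1.9  4.1 -0.9] 38.6
-0.45 0.17 [-1.7  4.7 -0.7] 38.9
-0.4 0.37 [-1.5  7.7 -1.8] 39.1
-0.35 0.87 [-0.8  6.7 -1.8] 39.4
True
bar angle mod pi 2.8971030550089067 goal 2.8937779607693797 41.5
[(247.8840579710145, 240.55072463768116, (245, 237, 7, 10)), (272.0350877192982, 232.07017543859646, (271, 229, 3, 7)), (256.25333333333333, 219.08, (254, 214, 5, 11)), (248.5495495495495, 216.7927927927928, (247, 213, 5, 10)), (258.82389937106916, 191.16603773584905, (254, 183, 11, 18))]
```

View pics/crop7.png

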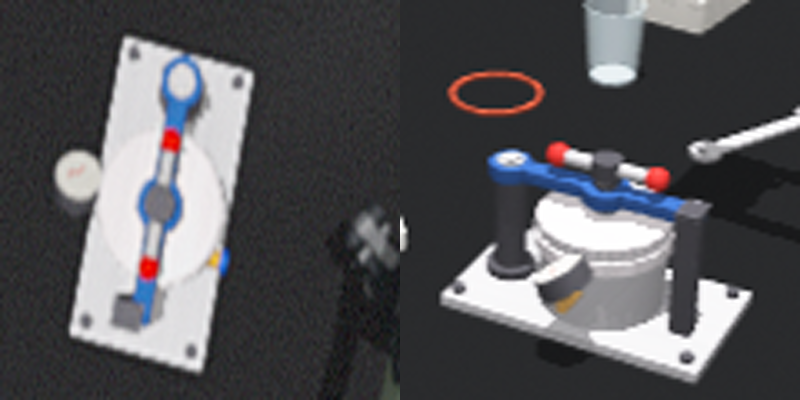

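The bar lies along the arm (balls at crop (171,140) and (148,267)), the cap is down on the rim, and its angle matches the stop to within 0.01 rad. The arm is in its catch, so I'm handing in.

```bash
python3 -c "
from h import *
print(r.close_job(),r.read_clock())"
```

```text
the job is handed in; nothing more can be done
the job is handed in; nothing more can be done
```

The job is handed in at about 42 s on the robot's clock: the blue pipe stood on the cell floor over the post before the cap closed, the swing arm is in its catch, and the cap is screwed down to its stop; no verdict came back.

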